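# Load the camera's filter changer

### The arm

A 6-joint arm with a two-finger parallel gripper is mounted at the origin on the work surface. World frame = base frame: x ahead of the robot, y to its left, z up, the work surface at z = 0. Lengths are in m, angles in rad, forces in N, time in s.
With the tool pointing down it reaches from about 0.35 to 0.725 m from the base axis. Payload 4.3 kg.
Tool frame: the origin (TCP) lies midway between the tips of the shut fingers; the grasp point (between the pads) lies 19 mm behind it; z points along the fingers, y is the line along which they close (so a half turn about z gives the same grasp; the last joint's range is limited). The gripper opens to 85 mm and grips with 20 to 120 N. Pads are 22 mm wide; open, the fingers measure 114 mm over their backs; the gripper's body (76 mm by 85 mm) begins 54 mm behind the grasp point. The pads swing forward as they close: fully open they stand 13 mm farther back than shut.
Start: joints at [1.204, 0.377, 0.081, 1.274, 0, 1.46], TCP at [0.146, 0.556, 0.231] pointing down, gripper open.
Joint ranges: [-2.72, 2.72], [-0.84, 1.66], [-1.02, 1.22], [-1.77, 2.12], [-1.37, 1.28], [-3.14, 3.14]. Speed limits (rad/s): [2.57, 2.57, 3.14, 3.14, 3.14, 3.14].

### API

Orientations are given as [roll, pitch, yaw] about the fixed x, y, z axes, in that order (R = Rz(yaw) Ry(pitch) Rx(roll)).
In Python, from workcell import observe, camera, close_job gives the robot as it stands.
- The arm moves only by the shell command python3 -m crank 'ROWS' [FORCE]. ROWS is text: rows parted by semicolons, each of 7 numbers parted by spaces: the shift along the tool's x, y, z in mm, then the turn, a rotation vector about the tool's x, y, z in degrees, then the closure in counts, from 0 (fully open) to 255 (shut). In form: tx ty tz ax ay az gripper; .... A call has 1 to 20 rows; each row is the pose to reach, as a shift and turn from the pose commanded when the call began, along the tool's axes at that moment; what a row does not reach only later rows make up. A row lasts 1/10 s, in which the tool goes at most 50 mm and 8.59 degrees, less where a joint would pass 70% of its speed; a pose out of reach is approached as far as the arm can. A call with a gripper value outside its range is refused whole. The fingers move at their own pace and stop on an object; FORCE is the grip in N (left out, the last holds). Time passes only in rows, so rows that repeat a pose let the fingers close. It gives the time, the measured TCP pose, the force, the opening and the grip force at its end, in the units of the state.
- observe(): the state, without advancing time (a new reading comes with each control period).
- camera(name): name is "scene" or "top"; returns a dict with "pixels" (480x640x3 uint8, red, green, blue), "intrinsics" (3x3 intrinsics, pixels), "R" (3x3) and "t" (3): a world point X has camera coordinates R X + t. Camera axes: x right, y down, z forward; pixel columns grow to the right and rows downward; lengths in m; the calibration is good to about 2 mm. A picture is of the moment at which its call begins. There is no depth.
- close_job(): hands the job in; it is judged then, once.
The state is a dict: "clock": time; "joint_positions": joint angles; "qvel": joint speeds; "effort": joint torques, N m; "tool_pos": TCP position; "tool_rot": TCP orientation; "force": force on the tool from outside, world axes, zero at the start; "ft_torque": the same for the moment, N m; "width": opening from 0.0 (shut) to 1.0 (fully open); "finger_force": force on a finger pad.
Only numpy, scipy, OpenCV 4.12 (cv2) and the standard library are available. Lean on these libraries where they do the work, as an engineer would, in place of code of your own. Each camera call takes 0.05 s, during which the arm holds its last target. There are 200 camera calls.

### The job

Lift the white dust hood off the filter changer and hang it by its handle on the hook of the stand. Then pull the two yellow-tabbed aluminium blanks out of their bays and stand them upright in the blue tray, and push every coloured filter cartridge on the table fully home into a bay of its own until it clicks, upright and resting on the bay floor. Last of all, throw the red-knobbed power lever over, away from the robot, as far as it goes; leave the other things on the table where they are.

Things in the scene. Friction and masses are not known exactly. Their poses are not given: they have to be found in the camera images.
- changer: black changer base plate, fixed, 120 mm (x) by 200 mm (y) by 12 mm thick; origin at the centre of its underside; carries the three bays in a row along its y axis
- bay_a: one of three like open-topped grey bays in a row, 52 mm apart, on the changer plate (their order varies). Origin at the centre of its underside; x and y match a cartridge's. Inside 35.5 (x) x 36 (y) mm, floor 6 mm above the origin, straight walls to 36 mm, flared 45 degree lips on to 42 mm. When home, a cartridge's underside is on the floor and its body stands 4 mm above the lips
- bay_b: one of three like open-topped grey bays in a row, 52 mm apart, on the changer plate (their order varies). Origin at the centre of its underside; x and y match a cartridge's. Inside 35.5 (x) x 36 (y) mm, floor 6 mm above the origin, straight walls to 36 mm, flared 45 degree lips on to 42 mm. When home, a cartridge's underside is on the floor and its body stands 4 mm above the lips
- bay_c: one of three like open-topped grey bays in a row, 52 mm apart, on the changer plate (their order varies). Origin at the centre of its underside; x and y match a cartridge's. Inside 35.5 (x) x 36 (y) mm, floor 6 mm above the origin, straight walls to 36 mm, flared 45 degree lips on to 42 mm. When home, a cartridge's underside is on the floor and its body stands 4 mm above the lips
- ball_a (a joint): sprung steel ball in the +x wall of bay_a, 18 mm above the bay's origin; 0 = fully out, positive = pushed back into the wall (m). A cartridge drops in freely until 12 to 16 mm short of the floor, needs roughly 10 N of push past the ball, then clicks held. Pulling one out takes about 10 to 15 N
- ball_b (a joint): sprung steel ball in the +x wall of bay_b, 18 mm above the bay's origin; 0 = fully out, positive = pushed back into the wall (m). A cartridge drops in freely until 12 to 16 mm short of the floor, needs roughly 10 N of push past the ball, then clicks held. Pulling one out takes about 10 to 15 N
- ball_c (a joint): sprung steel ball in the +x wall of bay_c, 18 mm above the bay's origin; 0 = fully out, positive = pushed back into the wall (m). A cartridge drops in freely until 12 to 16 mm short of the floor, needs roughly 10 N of push past the ball, then clicks held. Pulling one out takes about 10 to 15 N
- filter_red: black filter cartridge with a red tab, standing on the table (may be absent): 34 (x) x 34 (y) x 40 mm tall, plus a grip tab on top 12 (x) x 20 (y) x 24 mm tall: 64 mm overall; about 100 g, bottom-heavy; origin at the centre of its underside, z up. Both x faces have a groove 12 mm above the underside for the bay's ball, so half a turn makes no difference
- filter_green: black filter cartridge with a green tab, standing on the table (may be absent): 34 (x) x 34 (y) x 40 mm tall, plus a grip tab on top 12 (x) x 20 (y) x 24 mm tall: 64 mm overall; about 100 g, bottom-heavy; origin at the centre of its underside, z up. Both x faces have a groove 12 mm above the underside for the bay's ball, so half a turn makes no difference
- filter_blue: black filter cartridge with a blue tab, standing on the table (may be absent): 34 (x) x 34 (y) x 40 mm tall, plus a grip tab on top 12 (x) x 20 (y) x 24 mm tall: 64 mm overall; about 100 g, bottom-heavy; origin at the centre of its underside, z up. Both x faces have a groove 12 mm above the underside for the bay's ball, so half a turn makes no difference
- blank_1: aluminium blank with a yellow tab, at the start clicked in a bay under the hood; shaped as the filters: 34 (x) x 34 (y) x 40 mm tall, plus a grip tab on top 12 (x) x 20 (y) x 24 mm tall: 64 mm overall; about 100 g, bottom-heavy; origin at the centre of its underside, z up. Both x faces have a groove 12 mm above the underside for the bay's ball, so half a turn makes no difference
- blank_2: aluminium blank with a yellow tab, at the start clicked in a bay under the hood; shaped as the filters: 34 (x) x 34 (y) x 40 mm tall, plus a grip tab on top 12 (x) x 20 (y) x 24 mm tall: 64 mm overall; about 100 g, bottom-heavy; origin at the centre of its underside, z up. Both x faces have a groove 12 mm above the underside for the bay's ball, so half a turn makes no difference
- hood: white dust hood, an upside-down box 80 (x) x 170 (y) x 78 mm tall, 3 mm walls, on the changer plate over the bays; about 220 g; origin at the centre of its open underside. A cartridge in a bay reaches 70 mm above the plate inside it, so lift it straight up at least 90 mm before moving off
- hood_bar (a point): middle of the hood's bail handle, on the bar's axis: a round steel bar 10 mm thick along the hood's y axis, on two legs 100 mm apart (at y = +-50 mm from here); the bar's axis is 138 mm above the hood's origin, 60 mm above its roof. Held in the very middle, the fingers would be in the way of the hook
- hook_stand: fixed hook stand: post 18 mm thick, 227 mm tall, origin at its foot; a hook arm 10 mm thick runs level from the post along the stand's -x axis, its axis 215 mm high, out to 115 mm, then turns up to a tip 125 mm out, 238 mm high at the top. The hood's bar goes across the arm (along the stand's y) between tip and post
- tray: blue open tray for the blanks, fixed, 100 mm (x) by 130 mm (y) outside, walls 4 mm thick and 18 mm high; origin at the centre of its underside, inner floor 4 mm up
- power (a joint): power lever on a grey block: 0 leaning towards the robot (off), 1.0 rad thrown over away from the robot (on), stays where left, needs about 1 N at its red ball knob (26 mm across, 60 mm from the hinge axis)
- power_base: grey block of the lever, fixed, 70 mm (x) by 50 mm (y) by 25 mm tall; origin at the centre of its underside; the hinge axis lies along its y axis 22 mm up; the knob swings towards its +x, from 29 mm before to 29 mm beyond the axis; upright, its centre is 82 mm above the table
- driver: screwdriver lying on the table, leave alone; origin on its underside
- cleaner: bottle of lens cleaner 48 mm across, 110 mm tall, leave alone; origin under its centre
- swab_jar: jar 60 mm across, 70 mm tall, leave alone; origin under its centre
- lens_tube: black lens tube 31 mm across, 42 mm tall, standing, leave alone; origin under its centre
- adapter: flat metal connector box about 60 by 40 by 16 mm, leave alone; origin under its centre
- clamp: black post clamp 50 by 24 by 20 mm with a steel screw, leave alone; origin under its centre
Mind the look-alikes: they are no part of the job. There is more than one size of the tray; the one meant has the size given above. What is shaped like the power_base but purple is not meant.

How it is judged:
By the outcome, as a careful person would: the job done as asked, in the order asked, and still so for the second after the job is handed in, with the robot touching nothing.
Of filter_red, filter_green, filter_blue only 2 to 3 are there at a start; the rules pass over those that are not, and their reading is None.
At some moment in a run one of filter_red, filter_green, filter_blue may be knocked a few centimetres aside while the robot is not near it.
It also fails if it takes over 208 s, if anything falls off the work surface, if the arm or the gripper's body presses on something with over 40 N, if the wrist force passes 120 N, or if a joint passes its speed limit or range.

## Working session

There is one attempt and no reset: what is moved stays moved. The work goes in short steps, Python scripts to look and compute and a shell command to move; the robot and the scene stay as the last step left them, time stands still between calls to the robot, and variables do not carry over. Pictures are saved under pics/ and viewed, at most 14 in all, crops included, and the job is handed in when it is done.

```bash
ls; mkdir -p pics
python3 - <<'E'
from workcell import observe,camera
import cv2,numpy as np
print(observe())
for n in("scene","top"):
    c=camera(n);cv2.imwrite(f"pics/{n}0.png",c["pixels"][:,:,::-1]);print(n,c["intrinsics"],c["R"],c["t"])
E
```

```text
pics
{'clock': 0.0, 'joint_positions': array([1.20366155e+00, 3.78078273e-01, 7.96160508e-02, 1.27441761e+00,
       3.03116041e-07, 1.46052042e+00]), 'qvel': array([-0.00094812, -0.00023633, -0.00099047, -0.00056402, -0.00037996,
       -0.00049704]), 'effort': array([ 4.03776439e-04, -4.63607883e+01,  2.69873786e+01,  2.07880978e-02,
        1.39404375e-05,  7.62401235e-07]), 'tool_pos': array([0.14581393, 0.55551198, 0.2303484 ]), 'tool_rot': array([-3.13952183e+00, -2.29596645e-04,  2.88473355e+00]), 'force': array([-0.85202358, -1.13184015, -0.14691962]), 'ft_torque': array([-0.01327693,  0.01492322,  0.02094189]), 'finger_force': 0.0, 'width': 1.0016204458705755}
scene [[537.62911122   0.         316.13980477]
 [  0.         537.62911122 230.68962812]
 [  0.           0.           1.        ]] [[ 0.65273847  0.75750303  0.01102957]
 [ 0.62423828 -0.52954135 -0.57438013]
 [-0.42925407  0.38180508 -0.8185144 ]] [-0.31009769 -0.2391531   1.35285141]
top [[585.88671411   0.         320.09716309]
 [  0.         585.88671411 234.37429028]
 [  0.           0.           1.        ]] [[ 5.67491034e-02 -9.98388406e-01  3.61770536e-04]
 [-9.77655334e-01 -5.56440760e-02 -2.02716018e-01]
 [ 2.02409453e-01  1.11502654e-02 -9.79237502e-01]] [-0.04365996  0.48831482  1.38805842]
```

View pics/top0.png

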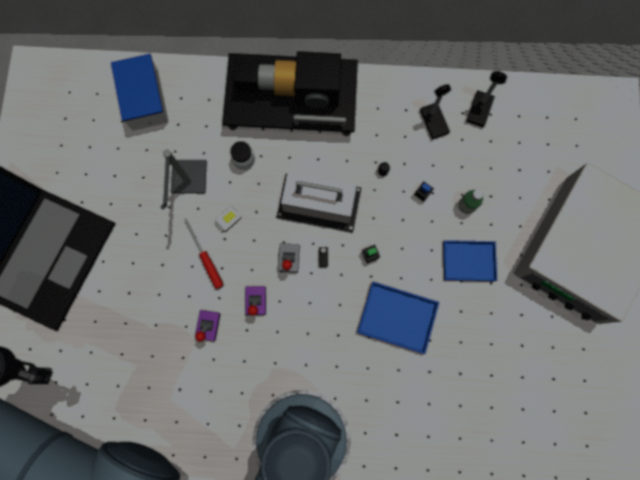

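View pics/scene0.png

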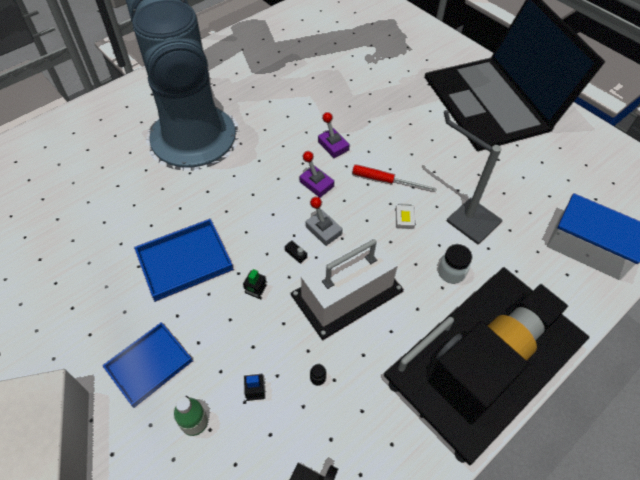

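Both views show only green (top 371,254) and blue (424,190) filters. The hood is at (320,197), the hook stand at (180,175), the grey lever at (289,258), and the trays at (470,261) and (398,317). I'll enlarge next.

```bash
cat > h.py <<'E'
import cv2,numpy as np
from workcell import observe,camera
def ray(c,u,v):
    R,t=c["R"],c["t"];d=R.T@np.linalg.solve(c["intrinsics"],[u,v,1.]);return -R.T@t,d
def onz(c,u,v,z):
    o,d=ray(c,u,v);return (o+d*(z-o[2])/d[2]).round(4)
def tri(ct,p,cs,q):
    A=[];b=[]
    for c,(u,v) in((ct,p),(cs,q)):
        o,d=ray(c,u,v);d/=np.linalg.norm(d);P=np.eye(3)-np.outer(d,d);A.append(P);b.append(P@o)
    return np.linalg.lstsq(np.vstack(A),np.hstack(b),rcond=None)[0].round(4)
def proj(c,X):
    p=c["intrinsics"]@(c["R"]@np.asarray(X,float)+c["t"]);return (p[:2]/p[2]).round(1)
def crop(c,u0,v0,u1,v1,k,fn):
    im=cv2.resize(c["pixels"][v0:v1,u0:u1,::-1],None,fx=k,fy=k,interpolation=cv2.INTER_CUBIC)
    s=10
    for u in range((u0+s-1)//s*s,u1,s):
        L=14 if u%50==0 else 6; cv2.line(im,((u-u0)*k,0),((u-u0)*k,L),(0,0,255),1)
        if u%20==0: cv2.putText(im,str(u),((u-u0)*k+2,24),0,.4,(0,0,255),1)
    for v in range((v0+s-1)//s*s,v1,s):
        cv2.line(im,(0,(v-v0)*k),(8,(v-v0)*k),(0,0,255),1)
        if v%20==0: cv2.putText(im,str(v),(10,(v-v0)*k+4),0,.4,(0,0,255),1)
    cv2.imwrite(fn,im)
E
python3 - <<'E'
from h import *
import pickle
T=camera("top");S=camera("scene");pickle.dump((T,S),open("c0.pkl","wb"))
crop(T,270,160,430,280,5,"pics/t1.png");crop(S,235,190,415,340,4,"pics/s1.png")
for q in ([(447,241),(495,241),(497,282),(443,281)],[(372,283),(438,301),(425,353),(358,334)]):
    p=[onz(T,*a,.018) for a in q];print(p,[np.linalg.norm(p[i]-p[i-1]).round(3) for i in range(4)])
E
```

```text
[array([ 0.4978, -0.3338,  0.018 ]), array([ 0.5046, -0.4538,  0.018 ]), array([ 0.4016, -0.4584,  0.018 ]), array([ 0.3965, -0.3252,  0.018 ])] [np.float64(0.102), np.float64(0.12), np.float64(0.103), np.float64(0.133)]
[array([ 0.3815, -0.1503,  0.018 ]), array([ 0.3464, -0.3137,  0.018 ]), array([ 0.2196, -0.2844,  0.018 ]), array([ 0.2555, -0.1213,  0.018 ])] [np.float64(0.129), np.float64(0.167), np.float64(0.13), np.float64(0.167)]
```

View pics/t1.png

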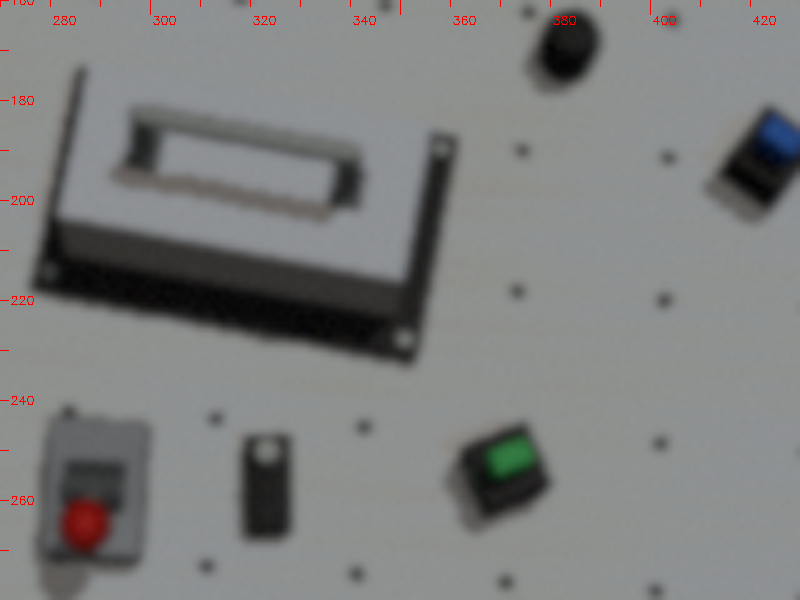

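View pics/s1.png

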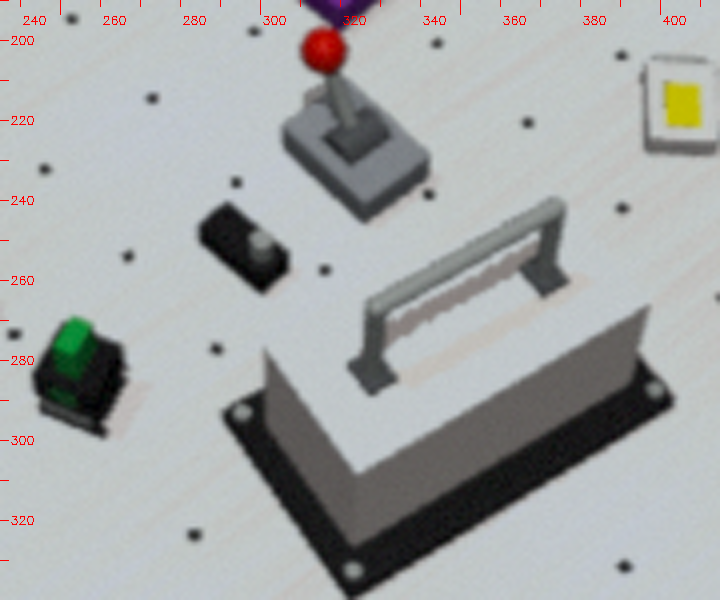

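Run:
```python
from h import *
import pickle
T,S=pickle.load(open("c0.pkl","rb"))
crop(T,150,140,215,250,6,"pics/a.png");crop(S,435,95,510,245,4,"pics/b.png")
a=cv2.imread("pics/a.png")[:600];b=cv2.imread("pics/b.png")[:600];h=max(len(a),len(b))
p=lambda i:cv2.copyMakeBorder(i,0,h-len(i),0,10,0)
cv2.imwrite("pics/hook.png",np.hstack([p(a),p(b)]))
crop(T,405,170,445,215,8,"pics/a.png");crop(S,230,360,280,410,8,"pics/b.png")
a=cv2.imread("pics/a.png");b=cv2.imread("pics/b.png")
a=cv2.copyMakeBorder(a,0,len(b)-len(a),0,10,0);cv2.imwrite("pics/blue.png",np.hstack([a,b]))
```

```text
(no output)
```

View pics/hook.png

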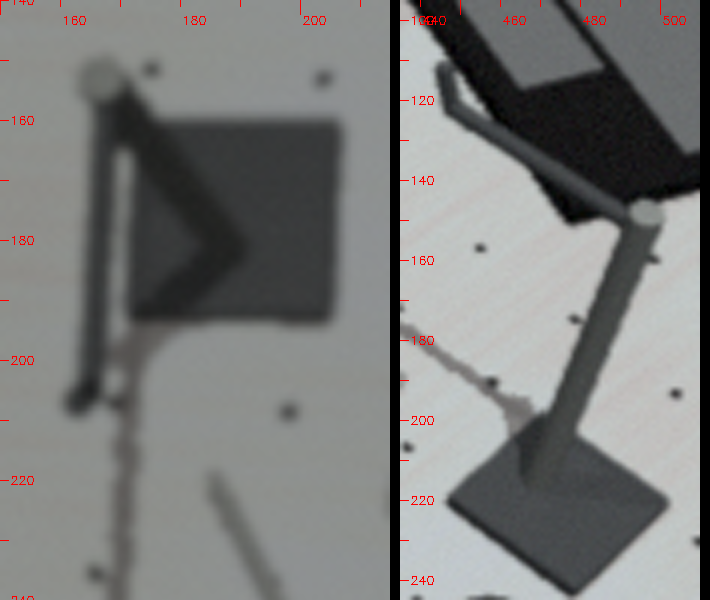

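View pics/blue.png

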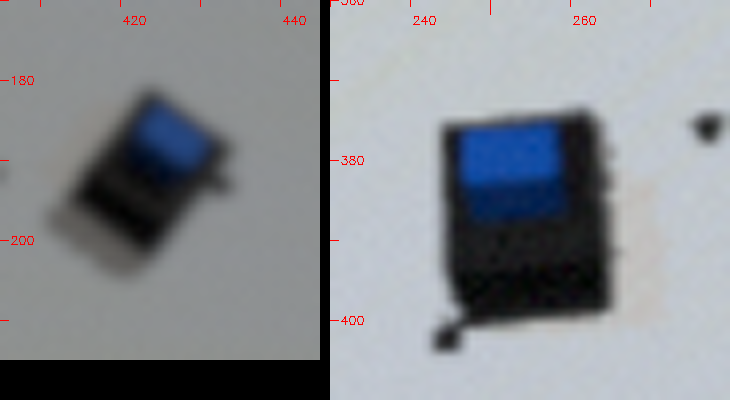

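```bash
cat > fit.py <<'E'
from h import *
from scipy.optimize import least_squares
def fit(obs,g,fr=("x","y","yaw")):
    # obs: list of (cam,(u,v),[X local]) world z = local z
    def f(p):
        c,s=np.cos(p[2]),np.sin(p[2]);r=[]
        for cam,uv,X in obs:
            W=[p[0]+c*X[0]-s*X[1],p[1]+s*X[0]+c*X[1],X[2]]
            q=cam["intrinsics"]@(cam["R"]@np.array(W)+cam["t"]);r+=list(q[:2]/q[2]-np.array(uv)+.4)
        return r
    o=least_squares(f,g,loss="soft_l1");r=np.array(f(o.x)).reshape(-1,2)
    return o.x.round(4),np.hypot(*r.T).round(1)
E
python3 - <<'E'
from fit import *
import pickle
T,S=pickle.load(open("c0.pkl","rb"))
t=lambda u,v:(270+u/5,160+v/5); s=lambda u,v:(235+u/4,190+v/4)
# changer plate corners, z=.012 (x away, y left)
g=[.54,-.03,-.1]
print("plate",fit([(T,t(33,290),(-.06,.1,.012)),(T,t(411,362),(-.06,-.1,.012)),(T,t(458,138),(.06,-.1,.012)),
 (S,s(222,412),(-.06,-.1,.012)),(S,s(350,598),(.06,-.1,.012)),(S,s(673,402),(.06,.1,.012))],g))
print("hood",fit([(T,t(57,217),(-.04,.085,.09)),(T,t(408,285),(-.04,-.085,.09)),(T,t(430,133),(.04,-.085,.09)),(T,t(87,68),(.04,.085,.09)),
 (S,s(263,348),(-.04,-.085,.09)),(S,s(357,473),(.04,-.085,.09)),(S,s(649,307),(.04,.085,.09)),
 (T,t(133,112),(0,.053,.15)),(T,t(358,152),(0,-.053,.15)),(S,s(375,308),(0,-.053,.15)),(S,s(557,208),(0,.053,.15))],g))
print("bar",fit([(T,t(133,112),(0,.053,.15)),(T,t(358,152),(0,-.053,.15)),(S,s(375,308),(0,-.053,.15)),(S,s(557,208),(0,.053,.15))],g))
h=lambda u,v:(150+u/6,140+v/6);k=lambda u,v:(435+(u-400)/4,95+v/4)
print("stand",fit([(T,h(101,80),(0,0,.227)),(T,h(77,402),(-.125,0,.236)),(S,k(645,213),(0,0,.227)),(S,k(443,66),(-.125,0,.238))],[.6,.3,0]))
# tray centre
print("tray",fit([(T,(447,241),(.05,.065,.018)),(T,(496,242),(.05,-.065,.018)),(T,(497,283),(-.05,-.065,.018)),(T,(443,281.5),(-.05,.065,.018)),
 (S,(104,366),(-.05,.065,.018)) if 0 else (S,(163,324.5),(-.05,.065,.018)),(S,(192,358),(.05,.065,.018)),(S,(104,365),(-.05,-.065,.018)),(S,(135,404.5),(.05,-.065,.018))],[.45,-.39,0]))
# green tab: local y long. top corners
def cub(c,z=.064,hx=.006,hy=.01):return
G=[(T,t(487,455),(.006,-.01,.064)),(T,t(528,438),(.006,.01,.064)),(T,t(537,460),(-.006,.01,.064)),(T,t(497,478),(-.006,-.01,.064)),(S,s(77,337),(0,0,.064))]
for y0 in(0,1.57,-1.2,2.5):print("green",fit(G,[.42,-.15,y0]))
b=lambda u,v:(405+u/8,170+v/8);d=lambda u,v:(230+(u-330)/8,360+v/8)
B=[(S,d(460,130),(.006,-.01,.064)),(S,d(556,123),(.006,.01,.064)),(S,d(562,178),(-.006,.01,.064)),(S,d(463,185),(-.006,-.01,.064)),(T,b(173,137),(0,0,.064)),
]
for y0 in(0,1.57,-1.2,2.5):print("blue",fit(B,[.55,-.28,y0]))
print(tri(T,t(510,457),S,s(77,337)),tri(T,b(173,137),S,d(510,154)))
print("knob",tri(T,t(85,523),S,s(324,50)))
pl=[(T,t(50,420),(.035,.025,.025)),(T,t(152,424),(.035,-.025,.025)),(T,t(137,567),(-.035,-.025,.025)),(T,t(37,560),(-.035,.025,.025)),(S,s(283,130),(-.035,-.025,.025)),(S,s(363,207),(.035,-.025,.025)),(S,s(430,155),(.035,.025,.025))]
print("power",fit(pl,[.42,.03,0]))
print("clamp",onz(T,*t(266,488),.02),"lens",onz(T,*t(568,33),.042),'jar',onz(T,241,150,.07),'cleaner',onz(T,476,196,.11),'driver',onz(T,212,270,.01),onz(T,188,220,.01),'driver.tip')
E
```

```text
plate (array([ 0.5818, -0.0088, -0.1378]), array([0.5, 1.8, 1. , 0.6, 0.3, 1.8]))
hood (array([ 0.5809, -0.0082, -0.1363]), array([0.4, 0.6, 1.6, 1.5, 0.7, 0.3, 1.4, 1. , 1.4, 1.1, 1.6]))
bar (array([ 0.5825, -0.0078, -0.1346]), array([0.4, 0.7, 0.9, 2. ]))
stand (array([0.6172, 0.3299, 0.0597]), array([0.7, 0.8, 0.8, 0.8]))
tray (array([ 0.4519, -0.3917,  0.0287]), array([3. , 0.2, 1.5, 2.2, 3.5, 1. , 1.3, 3.3]))
green (array([ 0.454 , -0.1439, -1.8331]), array([7.9, 0.7, 8.1, 1.4, 0.4]))
green (array([ 0.4542, -0.1437,  2.7958]), array([0.8, 7.3, 1.6, 8.4, 0.3]))
green (array([ 0.454 , -0.1439, -1.833 ]), array([7.9, 0.7, 8.1, 1.4, 0.4]))
green (array([ 0.4542, -0.1437,  2.7958]), array([0.8, 7.3, 1.6, 8.4, 0.3]))
blue (array([ 0.6209, -0.2725, -0.718 ]), array([6.2, 7.2, 6.5, 7.5, 0.7]))
blue (array([ 0.6209, -0.2725, -0.718 ]), array([6.2, 7.2, 6.5, 7.5, 0.7]))
blue (array([ 0.6209, -0.2725, -0.718 ]), array([6.2, 7.2, 6.5, 7.5, 0.7]))
blue (array([ 0.6223, -0.2713,  2.3256]), array([13.7,  9.7, 11.6, 12.2,  0.1]))
[ 0.4534 -0.1434  0.0596] [ 0.6215 -0.2725  0.0625]
knob [0.4065 0.0581 0.0759]
power (array([ 0.4318,  0.0585, -0.0165]), array([0.6, 0.2, 0.9, 0.8, 2.6, 1.2, 0.9]))
clamp [ 0.4378 -0.0266  0.02  ] lens [ 0.6756 -0.1662  0.042 ] jar [0.6892 0.1931 0.07  ] cleaner [ 0.5919 -0.3821  0.11  ] driver [0.3924 0.2485 0.01  ] [0.5164 0.3213 0.01  ] driver.tip
```

```bash
cat > go.py <<'E'
import sys;from h import *
from scipy.spatial.transform import Rotation as Ro
# go.py x y z yaw(rad) -> row for crank (mm, deg)
o=observe();x,y,z,w=map(float,sys.argv[1:5]);y0=o["tool_rot"][2]
R=(Ro.from_euler('z',y0)*Ro.from_euler('x',np.pi)).as_matrix()
d=R.T@(np.array([x,y,z])-o["tool_pos"])*1000
a=(w-y0+np.pi)%(2*np.pi)-np.pi
a=(a+np.pi/2)%np.pi-np.pi/2 if len(sys.argv)<6 else a
print("row",d.round(1),"az",round(-np.degrees(a),1),"| pos",o["tool_pos"].round(4),"rot",o["tool_rot"].round(3),"w",round(o["width"],3),"f",o["force"].round(1),o["finger_force"],"t",o["clock"], "j",o["joint_positions"].round(2))
E
python3 go.py .5775 -.036 .2 1.434
python3 - <<'E'
from fit import *
import pickle
T,S=pickle.load(open("c0.pkl","rb"))
t=lambda u,v:(270+u/5,160+v/5); s=lambda u,v:(235+u/4,190+v/4)
G=[(T,t(487,455),(.006,.01,.064)),(T,t(528,438),(.006,-.01,.064)),(T,t(537,460),(-.006,-.01,.064)),(T,t(497,478),(-.006,.01,.064)),(S,s(77,332),(0,0,.064))]
for y0 in(0,1.57):print("green",fit(G,[.42,-.15,y0]))
b=lambda u,v:(405+u/8,170+v/8);d=lambda u,v:(230+(u-330)/8,360+v/8)
B=[(S,d(460,130),(.006,.01,.064)),(S,d(556,123),(.006,-.01,.064)),(S,d(562,178),(-.006,-.01,.064)),(S,d(463,185),(-.006,.01,.064)),(T,b(173,137),(0,0,.064))]
for y0 in(0,1.57):print("blue",fit(B,[.55,-.28,y0]))
E
```

```text
row [-567.8 -462.8   30.7] az 83.1 | pos [0.1459 0.5558 0.2307] rot [-3.14  -0.     2.885] w 1.005 f [ 1.  -0.7  0.3] 0.0 t 0.2 j [ 1.2   0.38  0.08  1.27 -0.    1.46]
green (array([ 0.4529, -0.1433,  0.4604]), array([0.1, 0.6, 0.4, 0.2, 0.5]))
green (array([ 0.4529, -0.1433,  0.4604]), array([0.1, 0.6, 0.4, 0.2, 0.5]))
blue (array([ 0.6211, -0.2726,  2.5276]), array([0.5, 0.1, 0.5, 0.3, 0.7]))
blue (array([ 0.6211, -0.2726,  2.5276]), array([0.5, 0.1, 0.5, 0.3, 0.7]))
```

```bash
R='-568 -463 31 0 0 83 0'; python3 -m crank '-568 -463 31 0 0 83 0;-568 -463 31 0 0 83 0;-568 -463 31 0 0 83 0;-568 -463 31 0 0 83 0;-568 -463 31 0 0 83 0;-568 -463 31 0 0 83 0;-568 -463 31 0 0 83 0;-568 -463 31 0 0 83 0;-568 -463 31 0 0 83 0;-568 -463 31 0 0 83 0;-568 -463 31 0 0 83 0;-568 -463 31 0 0 83 0;-568 -463 31 0 0 83 0;-568 -463 31 0 0 83 0;-568 -463 31 0 0 83 0;-568 -463 31 0 0 83 0;-568 -463 31 0 0 83 0;-568 -463 31 0 0 83 0;-568 -463 31 0 0 83 0;-568 -463 31 0 0 83 0' 80; python3 go.py .5775 -.036 .131 1.434
```

```text
clock: 2.2
tool_pos: [0.5773, -0.0348, 0.2006]
tool_rot: [3.142, -0.0, 1.438]
force: [0.1, -0.3, 0.3]
width: 0.999
finger_force: 0.0
row [-1.2  0.3 69.6] az 0.2 | pos [ 0.5773 -0.0348  0.2006] rot [ 3.142 -0.     1.438] w 0.999 f [ 0.1 -0.3  0.3] 0.0 t 2.2 j [-0.17  0.39  0.03  1.2   0.    1.53]
```

```bash
python3 -m crank '-1 0 35 0 0 0 0;-1 0 65 0 0 0 0;-1 0 69 0 0 0 0;-1 0 69 0 0 0 0;-1 0 69 0 0 0 255;-1 0 69 0 0 0 255;-1 0 69 0 0 0 255;-1 0 69 0 0 0 255;-1 0 69 0 0 0 255;-1 0 69 0 0 0 255;-1 0 69 0 0 0 255;-1 0 69 0 0 0 255;-1 0 69 0 0 0 255;-1 0 69 0 0 0 255' 80
```

```text
clock: 3.6
tool_pos: [0.5779, -0.037, 0.1318]
tool_rot: [3.141, 0.0, 1.436]
force: [-1.7, -0.0, 5.0]
width: 0.086
finger_force: 78.1
```

```bash
python3 -m crank '0 0 -10 0 0 0 255;0 0 -20 0 0 0 255;0 0 -30 0 0 0 255;0 0 -40 0 0 0 255;0 0 -50 0 0 0 255;0 0 -60 0 0 0 255;0 0 -70 0 0 0 255;0 0 -80 0 0 0 255;0 0 -90 0 0 0 255;0 0 -100 0 0 0 255;0 0 -107 0 0 0 255;0 0 -107 0 0 0 255'
python3 - <<'E'
from h import *
T=camera("top");S=camera("scene")
i=np.hstack([T["pixels"][120:380,230:530],S["pixels"][150:410,160:480]])[:,:,::-1]
cv2.imwrite("pics/lift.png",cv2.resize(i,(780,327)))
E
```

```text
clock: 4.8
tool_pos: [0.5785, -0.037, 0.2396]
tool_rot: [3.139, 0.0, 1.436]
force: [-0.2, 0.2, -3.4]
width: 0.089
finger_force: 78.2
```

View pics/lift.png

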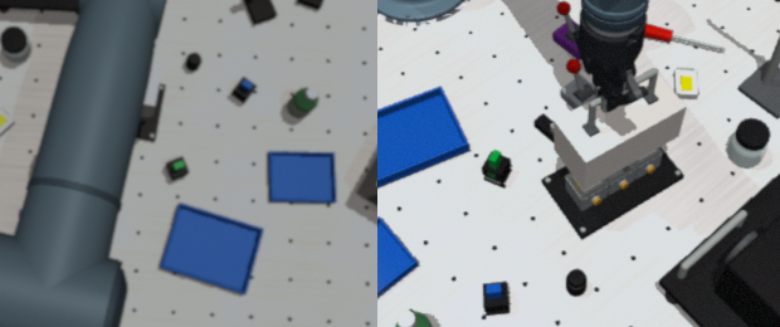

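```bash
python3 go.py .462 .07 .24 1.63;python3 go.py .457 .2913 .24 1.63
```

```text
row [  90.4 -129.1   -1.8] az -11.1 | pos [ 0.5778 -0.0369  0.2382] rot [ 3.142 -0.     1.436] w 0.087 f [-0.4 -0.1 -3. ] 78.23488354682922 t 4.9 j [-0.17  0.38  0.11  1.3   0.    1.53]
row [ 309.  -163.7   -1.8] az -11.1 | pos [ 0.5778 -0.0369  0.2382] rot [ 3.142 -0.     1.436] w 0.087 f [-0.4 -0.1 -3. ] 78.23488354682922 t 4.9 j [-0.17  0.38  0.11  1.3   0.    1.53]
```

```bash
python3 -m crank '20 -28 -1 0 0 -2 255;38 -54 -1 0 0 -5 255;56 -80 -1 0 0 -8 255;74 -106 -1 0 0 -11 255;90 -129 -1 0 0 -11 255;120 -134 -1 0 0 -11 255;150 -139 -1 0 0 -11 255;180 -143 -1 0 0 -11 255;210 -148 -1 0 0 -11 255;240 -153 -1 0 0 -11 255;265 -157 -1 0 0 -11 255;290 -161 -1 0 0 -11 255;309 -164 -1 0 0 -11 255;309 -164 -1 0 0 -11 255;309 -164 -1 0 0 -11 255;309 -164 -1 0 0 -11 255'; python3 go.py .559 .2974 .2385 1.63;  python3 - <<'E'
from h import *
T=camera("top");S=camera("scene")
i=np.hstack([T["pixels"][100:340,100:400],S["pixels"][50:290,260:560]])[:,:,::-1]
cv2.imwrite("pics/pre.png",cv2.resize(i,(800,320)))
E
```

```text
clock: 6.5
tool_pos: [0.4564, 0.2904, 0.2389]
tool_rot: [-3.141, 0.001, 1.627]
force: [-0.0, -0.0, -2.6]
width: 0.086
finger_force: 78.3
row [  1.2 102.8   0.4] az -0.1 | pos [0.4564 0.2904 0.2389] rot [-3.141e+00  1.000e-03  1.627e+00] w 0.086 f [-0.  -0.  -2.6] 78.34263682365417 t 6.5 j [ 0.45  0.31 -0.    1.26 -0.    1.96]
```

View pics/pre.png

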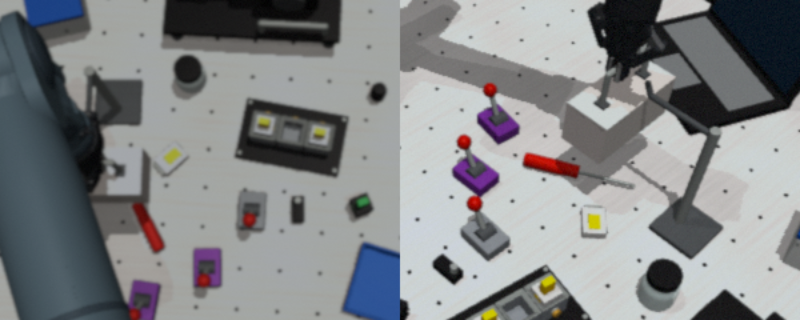

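```bash
python3 -m crank '1 15 0 0 0 0 255;1 30 0 0 0 0 255;1 45 0 0 0 0 255;1 60 0 0 0 0 255;1 75 0 0 0 0 255;1 90 0 0 0 0 255;1 103 0 0 0 0 255;1 103 0 0 0 0 255;1 103 0 0 0 0 255;1 103 10 0 0 0 255;1 103 20 0 0 0 255;1 103 26 0 0 0 255;1 103 29 0 0 0 255;1 103 29 0 0 0 255'
python3 - <<'E'
from h import *
S=camera("scene");T=camera("top")
i=np.hstack([T["pixels"][100:340,100:400],S["pixels"][50:290,300:600]])[:,:,::-1]
cv2.imwrite("pics/hang.png",cv2.resize(i,(800,320)))
E
```

```text
clock: 8.0
tool_pos: [0.5587, 0.2981, 0.2095]
tool_rot: [-3.14, 0.0, 1.628]
force: [-0.9, -0.0, -3.2]
width: 0.087
finger_force: 78.4
```

View pics/hang.png

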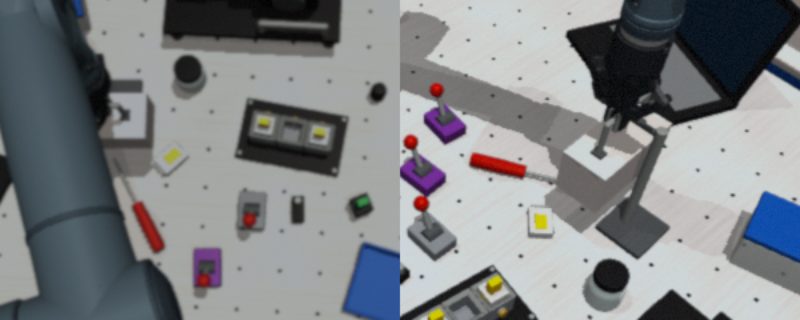

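The hood is inside the hook and the arm runs through the bail. I'll lower it to contact.

```bash
python3 -m crank '0 0 1.5 0 0 0 255;0 0 3 0 0 0 255;0 0 3 0 0 0 255'; python3 -m crank '0 0 1 0 0 0 255;0 0 2 0 0 0 255;0 0 2 0 0 0 255'
```

```text
clock: 8.4
tool_pos: [0.5594, 0.2982, 0.2072]
tool_rot: [3.142, -0.0, 1.628]
force: [0.1, 0.5, -2.7]
width: 0.087
finger_force: 78.4
clock: 8.7
tool_pos: [0.5597, 0.2982, 0.2062]
tool_rot: [3.14, -0.0, 1.628]
force: [-1.7, -0.4, 3.0]
width: 0.078
finger_force: 79.1
```

```bash
python3 -m crank '0 0 0 0 0 0 200;0 0 0 0 0 0 150;0 0 0 0 0 0 120;0 0 0 0 0 0 120;0 0 0 0 0 0 120;0 0 -10 0 0 0 120;0 0 -20 0 0 0 120;0 0 -40 0 0 0 120;0 0 -70 0 0 0 120;0 0 -90 0 0 0 120;0 0 -90 0 0 0 120'; python3 go.py .46 .10 .3 1.434
```

```text
clock: 9.8
tool_pos: [0.5611, 0.299, 0.3001]
tool_rot: [3.134, -0.003, 1.628]
force: [0.4, -0.3, 0.0]
width: 0.529
finger_force: 0.0
row [-1.928e+02 -1.124e+02  1.000e-01] az 11.1 | pos [0.5611 0.299  0.3001] rot [ 3.134e+00 -3.000e-03  1.628e+00] w 0.529 f [ 0.4 -0.3  0. ] 0.0 t 9.8 j [0.39 0.51 0.46 1.52 0.   1.9 ]
```

```bash
python3 go.py .30 -.27 .3 1.0
```

```text
row [-5.531e+02 -2.933e+02  1.000e-01] az 36.0 | pos [0.5611 0.299  0.3001] rot [ 3.134e+00 -3.000e-03  1.628e+00] w 0.529 f [ 0.4 -0.3  0. ] 0.0 t 9.8 j [0.39 0.51 0.46 1.52 0.   1.9 ]
```

```bash
python3 -m crank '-553 -293 0 0 0 36 120;-553 -293 0 0 0 36 120;-553 -293 0 0 0 36 120;-553 -293 0 0 0 36 120;-553 -293 0 0 0 36 120;-553 -293 0 0 0 36 120;-553 -293 0 0 0 36 120;-553 -293 0 0 0 36 120;-553 -293 0 0 0 36 120;-553 -293 0 0 0 36 120;-553 -293 0 0 0 36 120;-553 -293 0 0 0 36 120;-553 -293 0 0 0 36 120;-553 -293 0 0 0 36 120;-553 -293 0 0 0 36 120;-553 -293 0 0 0 36 120'
python3 - <<'E'
from h import *
import pickle
S=camera("scene");T=camera("top");pickle.dump((T,S),open("c1.pkl","wb"))
crop(T,265,160,375,240,7,"pics/a.png");a=cv2.imread("pics/a.png")[:, :490] if 0 else cv2.imread("pics/a.png")
b=np.hstack([S["pixels"][70:250,370:540],T["pixels"][100:280,130:230],T["pixels"][150:330,340:520]])[:,:,::-1]
b=cv2.resize(b,(800,320)) 
cv2.imwrite("pics/bt.png",a);cv2.imwrite("pics/chk.png",b)
crop(S,275,235,410,345,5,"pics/bs.png")
a=cv2.imread("pics/bs.png");b=cv2.resize(b,(a.shape[1],270));print(a.shape)
cv2.imwrite("pics/bs.png",cv2.resize(np.vstack([a,b]),None,fx=.72,fy=.72) if 0 else a)
# combined: top bays (k=6) left; 
crop(T,265,165,375,240,7,"pics/x.png");x=cv2.imread("pics/x.png")
y=cv2.resize(b,(x.shape[1],75)); print(x.shape)
E
```

```text
clock: 11.4
tool_pos: [0.2988, -0.2697, 0.2951]
tool_rot: [-3.141, -0.001, 1.001]
force: [-0.7, -0.1, 0.3]
width: 0.534
finger_force: 0.0
(550, 675, 3)
(525, 770, 3)
```

View pics/bt.png

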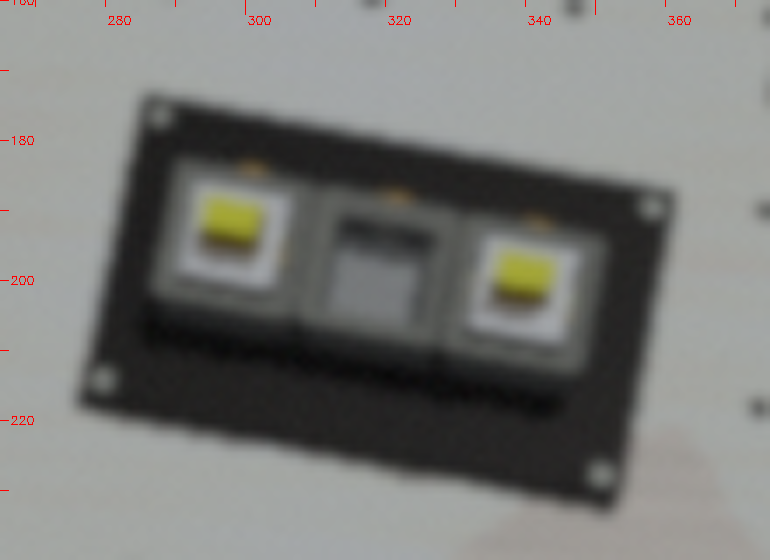

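View pics/chk.png

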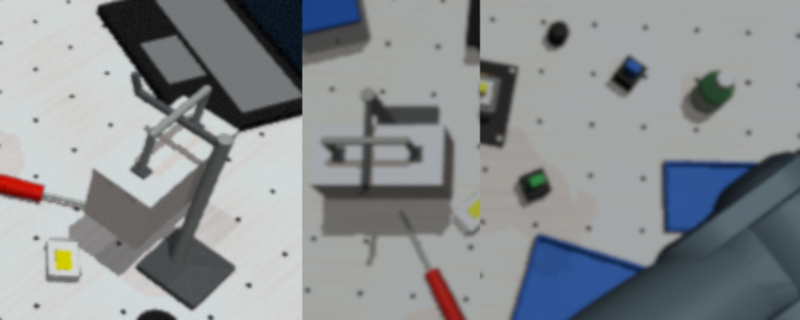

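View pics/bs.png

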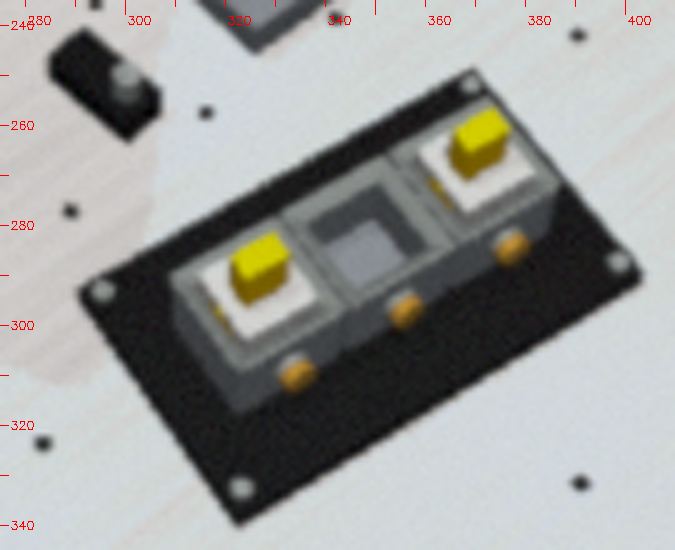

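```bash
python3 - <<'E'
from fit import *
import pickle
T,S=pickle.load(open("c1.pkl","rb"))
t=lambda u,v:(265+u/7,160+v/7); s=lambda u,v:(275+u/5,235+v/5)
g=[.58,-.0085,-.137]
P=[(T,t(145,95),(.06,.1,.012)),(T,t(675,192),(.06,-.1,.012)),(T,t(612,510),(-.06,-.1,.012)),(T,t(78,405),(-.06,.1,.012)),
(S,s(77,292),(-.06,-.1,.012)),(S,s(238,527),(.06,-.1,.012)),(S,s(642,282),(.06,.1,.012)),(S,s(477,68),(-.06,.1,.012))]
print("plate",fit(P,g),fit(P[:4],g)[0],fit(P[4:],g)[0])
Q=[(T,t(234,216),(0,.052,.082)),(T,t(525,269),(0,-.052,.082)),(S,s(260,258),(0,-.052,.082)),(S,s(482,133),(0,.052,.082))]
print("tabs",fit(Q,g))
for y in(.052,-.052):
  print(y,fit([(c,p,(0,0,.082)) for c,p,X in Q if X[1]==y],g)[0][:2])
# colour centroids of the tops for later reuse: yellow
def cen(c,lo,hi,box):
  u0,v0,u1,v1=box;h=cv2.cvtColor(c["pixels"][v0:v1,u0:u1],cv2.COLOR_RGB2HSV);m=cv2.inRange(h,lo,hi);v,u=np.nonzero(m);return u.mean()+u0,v.mean()+v0,len(u)
T0,S0=pickle.load(open("c0.pkl","rb"))
for n,a,b in(("g",(45,90,40),(80,255,255)),("b",(100,120,50),(125,255,255))):
  bt,bs=((355,240,390,270),(235,260,275,300)) if n=="g" else ((405,175,445,210),(235,360,275,405))
  print(n,cen(T0,a,b,bt),cen(T,a,b,bt),cen(S0,a,b,bs),cen(S,a,b,bs))
E
python3 go.py .5885 .0426 .15 1.434
```

```text
plate (array([ 0.5822, -0.0088, -0.1379]), array([0.8, 1.2, 1.7, 0.6, 0.8, 1. , 2.2, 0.4])) [ 0.5809 -0.0066 -0.1376] [ 0.5834 -0.0105 -0.141 ]
tabs (array([ 0.5823, -0.0088, -0.1352]), array([0.4, 0.9, 0.5, 0.5]))
0.052 [0.5893 0.0425]
-0.052 [ 0.5753 -0.06  ]
g (np.float64(371.530303030303), np.float64(251.16666666666666), 66) (np.float64(371.40909090909093), np.float64(251.1969696969697), 66) (np.float64(252.66666666666666), np.float64(278.0289855072464), 138) (np.float64(252.58219178082192), np.float64(278.513698630137), 146)
b (np.float64(425.96), np.float64(187.18), 50) (np.float64(425.74074074074076), np.float64(187.2962962962963), 54) (np.float64(252.26666666666665), np.float64(380.94), 150) (np.float64(252.36774193548388), np.float64(381.06451612903226), 155)
row [418.9  75.7 145.2] az -24.8 | pos [ 0.2991 -0.2696  0.2952] rot [-3.142 -0.     1.002] w 0.531 f [0.1 0.  0.7] 0.0 t 11.5 j [-0.89  0.02 -0.21  1.35  0.    1.25]
```

```bash
python3 -m crank '419 76 155 0 0 -25 120;419 76 155 0 0 -25 120;419 76 155 0 0 -25 120;419 76 155 0 0 -25 120;419 76 155 0 0 -25 120;419 76 155 0 0 -25 120;419 76 155 0 0 -25 120;419 76 155 0 0 -25 120;419 76 155 0 0 -25 120;419 76 155 0 0 -25 120;419 76 155 0 0 -25 120;419 76 155 0 0 -25 120;419 76 155 0 0 -25 120'; python3 go.py .5893 .0427 .060 1.435
```

```text
clock: 12.8
tool_pos: [0.5886, 0.0401, 0.1414]
tool_rot: [3.141, 0.0, 1.435]
force: [0.5, 0.3, -0.3]
width: 0.527
finger_force: 0.0
row [ 2.7  0.3 81.4] az 0.0 | pos [0.5886 0.0401 0.1414] rot [3.141 0.    1.435] w 0.527 f [ 0.5  0.3 -0.3] 0.0 t 12.8 j [-0.04  0.44 -0.05  1.07 -0.    1.67]
```

```bash
python3 -m crank '2.5 0.5 30 0 0 0 120;2.5 0.5 60 0 0 0 120;2.5 0.5 76 0 0 0 120;2.5 0.5 81 0 0 0 120;2.5 0.5 81 0 0 0 120;2.5 0.5 81 0 0 0 120'; python3 -m crank '0 0 0 0 0 0 255;0 0 0 0 0 0 255;0 0 0 0 0 0 255;0 0 0 0 0 0 255;0 0 0 0 0 0 255;0 0 0 0 0 0 255;0 0 0 0 0 0 255' 100
```

```text
clock: 13.4
tool_pos: [0.5907, 0.0427, 0.0608]
tool_rot: [3.139, -0.0, 1.435]
force: [-0.1, 0.1, 0.3]
width: 0.528
finger_force: 0.0
clock: 14.1
tool_pos: [0.5898, 0.0433, 0.0604]
tool_rot: [3.141, -0.0, 1.436]
force: [-2.9, -0.3, 6.5]
width: 0.116
finger_force: 98.1
```

```bash
python3 -m crank '0 0 -3 0 0 0 255;0 0 -6 0 0 0 255;0 0 -10 0 0 0 255;0 0 -15 0 0 0 255;0 0 -25 0 0 0 255;0 0 -40 0 0 0 255;0 0 -60 0 0 0 255;0 0 -90 0 0 0 255;0 0 -90 0 0 0 255'; python3 go.py .453 -.363 .15 1.6
```

```text
clock: 15.0
tool_pos: [0.5943, 0.043, 0.1556]
tool_rot: [3.13, -0.001, 1.436]
force: [1.0, -0.4, 0.3]
width: 0.115
finger_force: 98.8
row [-421.3  -85.5    5.6] az -9.4 | pos [0.5943 0.043  0.1556] rot [ 3.130e+00 -1.000e-03  1.436e+00] w 0.115 f [ 1.  -0.4  0.3] 98.77128481864929 t 15.0 j [-0.03  0.44 -0.02  1.1   0.    1.67]
```

```bash
python3 -m crank '-418 -86 5 0 0 -9 255;-418 -86 5 0 0 -9 255;-418 -86 5 0 0 -9 255;-418 -86 5 0 0 -9 255;-418 -86 5 0 0 -9 255;-418 -86 5 0 0 -9 255;-418 -86 5 0 0 -9 255;-418 -86 5 0 0 -9 255;-418 -86 5 0 0 -9 255;-418 -86 5 0 0 -9 255;-418 -86 5 0 0 -9 255;-418 -86 5 0 0 -9 255;-418 -86 5 0 0 -9 255'; python3 go.py .453 -.360 .047 1.6
```

```text
clock: 16.3
tool_pos: [0.449, -0.3582, 0.1444]
tool_rot: [3.141, -0.0, 1.595]
force: [0.3, 0.5, -0.2]
width: 0.116
finger_force: 98.7
row [-1.9  3.9 97.4] az -0.3 | pos [ 0.449  -0.3582  0.1444] rot [ 3.141 -0.     1.595] w 0.116 f [ 0.3  0.5 -0.2] 98.69581460952759 t 16.3 j [-0.78  0.41 -0.09  1.06  0.    0.76]
```

```bash
python3 -m crank '-2 4 40 0 0 0 255;-2 4 75 0 0 0 255;-2 4 90 0 0 0 255;-2 4 95 0 0 0 255;-2 4 97 0 0 0 255;-2 4 97 0 0 0 255'; python3 -m crank '0 0 1 0 0 0 255;0 0 1 0 0 0 255'
```

```text
clock: 16.9
tool_pos: [0.4534, -0.3615, 0.0482]
tool_rot: [3.14, 0.001, 1.594]
force: [0.1, 0.5, -0.5]
width: 0.113
finger_force: 98.7
clock: 17.1
tool_pos: [0.4532, -0.362, 0.0473]
tool_rot: [3.14, 0.001, 1.593]
force: [-0.5, 0.0, -1.5]
width: 0.119
finger_force: 98.7
```

```bash
python3 -m crank '0 0 1 0 0 0 255;0 0 1 0 0 0 255'; python3 -m crank '0 0 1 0 0 0 255;0 0 1 0 0 0 255'
```

```text
clock: 17.3
tool_pos: [0.4531, -0.362, 0.0464]
tool_rot: [3.14, 0.001, 1.593]
force: [-0.3, 1.0, 4.7]
width: 0.113
finger_force: 99.4
clock: 17.5
tool_pos: [0.4531, -0.3621, 0.0464]
tool_rot: [3.14, 0.002, 1.593]
force: [-2.7, 1.7, 11.6]
width: 0.11
finger_force: 100.6
```

```bash
python3 -m crank '0 0 -1 0 0 0 255;0 0 -1 0 0 0 220;0 0 -1 0 0 0 160;0 0 -1 0 0 0 120;0 0 -1 0 0 0 120;0 0 -1 0 0 0 120;0 0 -25 0 0 0 120;0 0 -60 0 0 0 120;0 0 -95 0 0 0 120;0 0 -95 0 0 0 120'; python3 go.py .5752 -.0603 .135 1.435
```

```text
clock: 18.5
tool_pos: [0.4552, -0.364, 0.1445]
tool_rot: [3.135, 0.007, 1.593]
force: [-0.1, -0.9, 1.4]
width: 0.527
finger_force: 0.0
row [300.9 126.8   9.5] az 9.1 | pos [ 0.4552 -0.364   0.1445] rot [3.135 0.007 1.593] w 0.527 f [-0.1 -0.9  1.4] 0.0 t 18.5 j [-0.78  0.42 -0.08  1.06  0.    0.76]
```

```bash
python3 -m crank '301 127 9 0 0 9 120;301 127 9 0 0 9 120;301 127 9 0 0 9 120;301 127 9 0 0 9 120;301 127 9 0 0 9 120;301 127 9 0 0 9 120;301 127 9 0 0 9 120;301 127 9 0 0 9 120;301 127 9 0 0 9 120;301 127 9 0 0 9 120;301 127 9 0 0 9 120'; python3 go.py .5752 -.0603 .060 1.435
```

```text
clock: 19.6
tool_pos: [0.5723, -0.0589, 0.1301]
tool_rot: [-3.141, 0.0, 1.434]
force: [0.3, -0.7, -0.1]
width: 0.533
finger_force: 0.0
row [-1.   3.1 70.1] az -0.0 | pos [ 0.5723 -0.0589  0.1301] rot [-3.141  0.     1.434] w 0.533 f [ 0.3 -0.7 -0.1] 0.0 t 19.6 j [-0.21  0.43 -0.11  1.03 -0.    1.49]
```

```bash
python3 -m crank '-1 3 30 0 0 0 120;-1 3 55 0 0 0 120;-1 3 66 0 0 0 120;-1 3 70 0 0 0 120;-1 3 70 0 0 0 120;-1 3 70 0 0 0 255;-1 3 70 0 0 0 255;-1 3 70 0 0 0 255;-1 3 70 0 0 0 255;-1 3 70 0 0 0 255;-1 3 70 0 0 0 255;-1 3 70 0 0 0 255;-1 3 70 0 0 0 255'; python3 -m crank '0 0 -3 0 0 0 255;0 0 -6 0 0 0 255;0 0 -10 0 0 0 255;0 0 -15 0 0 0 255;0 0 -25 0 0 0 255;0 0 -40 0 0 0 255;0 0 -60 0 0 0 255;0 0 -90 0 0 0 255;0 0 -90 0 0 0 255;0 0 -90 0 0 0 255'; python3 go.py .453 -.424 .15 1.6
```

```text
clock: 20.9
tool_pos: [0.5758, -0.0591, 0.0616]
tool_rot: [3.141, 0.0, 1.436]
force: [-4.1, 0.4, 5.7]
width: 0.115
finger_force: 98.2
clock: 21.9
tool_pos: [0.5772, -0.0593, 0.1522]
tool_rot: [3.137, 0.0, 1.436]
force: [-0.5, 0.0, -1.2]
width: 0.114
finger_force: 98.8
row [-378.   -74.2    2.2] az -9.4 | pos [ 0.5772 -0.0593  0.1522] rot [3.137 0.    1.436] w 0.114 f [-0.5  0.  -1.2] 98.82396697998047 t 21.9 j [-0.21  0.42 -0.07  1.08  0.    1.49]
```

```bash
python3 -m crank '-376 -75 2 0 0 -9 255;-376 -75 2 0 0 -9 255;-376 -75 2 0 0 -9 255;-376 -75 2 0 0 -9 255;-376 -75 2 0 0 -9 255;-376 -75 2 0 0 -9 255;-376 -75 2 0 0 -9 255;-376 -75 2 0 0 -9 255;-376 -75 2 0 0 -9 255;-376 -75 2 0 0 -9 255;-376 -75 2 0 0 -9 255;-376 -75 2 0 0 -9 255'; python3 go.py .453 -.424 .048 1.6
```

```text
clock: 23.1
tool_pos: [0.4512, -0.4199, 0.1479]
tool_rot: [-3.141, -0.001, 1.595]
force: [-0.5, 1.3, -0.9]
width: 0.115
finger_force: 98.7
row [-4.1  1.7 99.9] az -0.3 | pos [ 0.4512 -0.4199  0.1479] rot [-3.141e+00 -1.000e-03  1.595e+00] w 0.115 f [-0.5  1.3 -0.9] 98.69756698608398 t 23.1 j [-0.85  0.49  0.05  1.12  0.    0.69]
```

```bash
python3 -m crank '-4 2 40 0 0 0 255;-4 2 75 0 0 0 255;-4 2 92 0 0 0 255;-4 2 98 0 0 0 255;-4 2 100 0 0 0 255;-4 2 100 0 0 0 255'; python3 -m crank '0 0 1 0 0 0 255;0 0 1 0 0 0 255'; python3 -m crank '0 0 1 0 0 0 255;0 0 1 0 0 0 255'
```

```text
clock: 23.7
tool_pos: [0.4538, -0.4256, 0.0493]
tool_rot: [3.14, 0.001, 1.594]
force: [-0.3, 0.8, -1.7]
width: 0.116
finger_force: 98.9
clock: 23.9
tool_pos: [0.4535, -0.4261, 0.0483]
tool_rot: [3.14, 0.002, 1.593]
force: [-0.0, 0.0, -1.4]
width: 0.119
finger_force: 98.9
clock: 24.1
tool_pos: [0.4534, -0.4261, 0.0476]
tool_rot: [3.14, 0.001, 1.593]
force: [-0.6, 1.2, 5.1]
width: 0.116
finger_force: 99.7
```

Contact. I'll release, rise, and take a numeric check of the filter positions.

```bash
python3 -m crank '0 0 0 0 0 0 220;0 0 0 0 0 0 160;0 0 0 0 0 0 120;0 0 0 0 0 0 120;0 0 0 0 0 0 120;0 0 -25 0 0 0 120;0 0 -60 0 0 0 120;0 0 -105 0 0 0 120;0 0 -105 0 0 0 120'
cat > cen.py <<'E'
from h import *
C={"g":((45,90,40),(80,255,255)),"b":((100,120,50),(125,255,255)),"y":((20,130,60),(35,255,255))}
def cen(c,n,box):
  u0,v0,u1,v1=box;h=cv2.cvtColor(c["pixels"][v0:v1,u0:u1],cv2.COLOR_RGB2HSV);m=cv2.inRange(h,*C[n]);v,u=np.nonzero(m)
  return (u.mean().round(1)+u0,v.mean().round(1)+v0,len(u)) if len(u) else None
if __name__=="__main__":
  T=camera("top");S=camera("scene")
  print("g",cen(T,"g",(330,220,410,290)),cen(S,"g",(215,240,290,310)),"b",cen(T,"b",(400,160,455,215)),cen(S,"b",(225,345,290,420)),"y",cen(S,"y",(90,300,200,410)),cen(T,"y",(440,230,510,290)))
E
python3 cen.py;python3 - <<'E'
from fit import *
import pickle
_,S=pickle.load(open("c0.pkl","rb"));print(proj(S,(.453,-.362,.06)),proj(S,(.453,-.426,.06)))
E
```

```text
clock: 25.0
tool_pos: [0.4558, -0.4287, 0.1582]
tool_rot: [3.134, 0.009, 1.593]
force: [0.3, -1.1, 1.3]
width: 0.528
finger_force: 0.0
g (np.float64(373.4), np.float64(250.2), 34) (np.float64(252.6), np.float64(278.4), 145) b (np.float64(425.7), np.float64(187.3), 53) (np.float64(252.4), np.float64(381.0), 154) y (np.float64(145.0), np.float64(349.2), 196) (np.float64(461.4), np.float64(256.5), 32)
[156.7 341.9] [125.1 364. ]
```

```bash
python3 go.py .6211 -.2726 .12 .957
```

```text
row [150.  170.7  32.8] az 36.5 | pos [ 0.4538 -0.4264  0.1528] rot [3.139e+00 3.000e-03 1.593e+00] w 0.528 f [-0.3 -0.7 -0. ] 0.0 t 25.1 j [-0.86  0.5   0.07  1.13  0.    0.69]
```

```bash
python3 -m crank '150 171 0 0 0 36.5 120;150 171 0 0 0 36.5 120;150 171 0 0 0 36.5 120;150 171 0 0 0 36.5 120;150 171 0 0 0 36.5 120;150 171 0 0 0 36.5 120;150 171 0 0 0 36.5 120;150 171 0 0 0 36.5 120'; python3 go.py .6211 -.2726 .042 .957; python3 cen.py
```

```text
clock: 25.9
tool_pos: [0.6192, -0.2722, 0.15]
tool_rot: [-3.139, 0.001, 0.956]
force: [0.3, -0.3, -0.1]
width: 0.529
finger_force: 0.0
row [  0.8   1.8 108. ] az -0.1 | pos [ 0.6192 -0.2722  0.15  ] rot [-3.139e+00  1.000e-03  9.560e-01] w 0.529 f [ 0.3 -0.3 -0.1] 0.0 t 25.9 j [-0.51  0.62  0.26  1.22 -0.    1.68]
g None None b None (np.float64(252.9), np.float64(381.8), 123) y (np.float64(145.6), np.float64(348.9), 182) (np.float64(476.6), np.float64(257.2), 70)
```

```bash
python3 -m crank '1 2 40 0 0 0 120;1 2 80 0 0 0 120;1 2 100 0 0 0 120;1 2 107 0 0 0 120;1 2 107 0 0 0 120;1 2 107 0 0 0 255;1 2 107 0 0 0 255;1 2 107 0 0 0 255;1 2 107 0 0 0 255;1 2 107 0 0 0 255;1 2 107 0 0 0 255;1 2 107 0 0 0 255;1 2 107 0 0 0 255'; python3 -m crank '0 0 -10 0 0 0 255;0 0 -40 0 0 0 255;0 0 -80 0 0 0 255;0 0 -108 0 0 0 255;0 0 -108 0 0 0 255;0 0 -108 0 0 0 255'; python3 go.py .5752 -.0603 .115 1.435
```

```text
clock: 27.3
tool_pos: [0.624, -0.2729, 0.0464]
tool_rot: [3.138, -0.0, 0.956]
force: [-0.8, 0.4, 6.3]
width: 0.11
finger_force: 98.4
clock: 27.9
tool_pos: [0.6231, -0.2721, 0.153]
tool_rot: [3.14, -0.0, 0.956]
force: [-0.3, 0.0, -1.0]
width: 0.11
finger_force: 98.0
row [ 145.4 -161.3   38. ] az -27.4 | pos [ 0.6231 -0.2721  0.153 ] rot [ 3.14  -0.     0.956] w 0.11 f [-0.3  0.  -1. ] 97.95455932617188 t 27.9 j [-0.51  0.62  0.28  1.22  0.    1.68]
```

```bash
python3 -m crank '147 -161 30 0 0 -27.4 255;147 -161 30 0 0 -27.4 255;147 -161 30 0 0 -27.4 255;147 -161 30 0 0 -27.4 255;147 -161 30 0 0 -27.4 255;147 -161 30 0 0 -27.4 255;147 -161 30 0 0 -27.4 255;147 -161 30 0 0 -27.4 255;147 -161 30 0 0 -27.4 255'; python3 go.py .5752 -.0589 .115 1.435
```

```text
clock: 28.8
tool_pos: [0.5763, -0.0604, 0.1221]
tool_rot: [3.141, 0.0, 1.433]
force: [-0.1, -0.4, -0.8]
width: 0.108
finger_force: 98.2
row [ 1.3 -1.3  7.1] az -0.1 | pos [ 0.5763 -0.0604  0.1221] rot [3.141 0.    1.433] w 0.108 f [-0.1 -0.4 -0.8] 98.16354632377625 t 28.8 j [-0.21  0.44 -0.11  1.02 -0.    1.5 ]
```

Run:
```python
from h import *
from cen import cen
T=camera("top");S=camera("scene")
print("g",cen(T,"g",(330,220,410,290)),cen(S,"g",(215,240,290,310)),cen(S,"g",(200,200,320,330)))
p=cen(S,"b",(285,200,345,310));q=cen(T,"b",(300,140,365,220));print(p,q,proj(S,(.5752,-.0603,.124)),observe()["tool_pos"])
```

```text
g (np.float64(371.4), np.float64(251.3), 69) (np.float64(252.6), np.float64(278.7), 156) (np.float64(252.6), np.float64(278.7), 156)
(np.float64(323.0), np.float64(275.8), 43) None [327.7 274.9] [ 0.57626108 -0.06020977  0.12223982]
```

```bash
python3 -m crank '1 -1 5 0 0 0 255;1 -1 15 0 0 0 255;1 -1 22 0 0 0 255;1 -1 28 0 0 0 255;1 -1 34 0 0 0 255;1 -1 34 0 0 0 255'; python3 -m crank '0 0 4 0 0 0 255;0 0 8 0 0 0 255;0 0 8 0 0 0 255'
```

```text
clock: 29.5
tool_pos: [0.5748, -0.0579, 0.0873]
tool_rot: [-3.141, -0.0, 1.434]
force: [1.2, -0.7, -1.1]
width: 0.11
finger_force: 98.2
clock: 29.8
tool_pos: [0.5749, -0.0578, 0.0798]
tool_rot: [-3.141, -0.0, 1.434]
force: [0.3, -0.3, -0.7]
width: 0.111
finger_force: 98.2
```

```bash
python3 -m crank '0 0 3 0 0 0 255;0 0 6 0 0 0 255;0 0 9 0 0 0 255;0 0 12 0 0 0 255;0 0 12 0 0 0 255'; python3 -m crank '0 0 2 0 0 0 255;0 0 3 0 0 0 255;0 0 3 0 0 0 255'
```

```text
clock: 30.3
tool_pos: [0.5749, -0.0579, 0.0674]
tool_rot: [-3.141, -0.0, 1.434]
force: [0.5, -0.4, -4.0]
width: 0.114
finger_force: 98.0
clock: 30.6
tool_pos: [0.575, -0.0579, 0.065]
tool_rot: [-3.141, -0.0, 1.434]
force: [-0.0, -0.8, -1.8]
width: 0.111
finger_force: 98.2
```

```bash
python3 -m crank '0 0 1 0 0 0 255;0 0 2 0 0 0 255;0 0 2 0 0 0 255'; python3 -m crank '0 0 1 0 0 0 255;0 0 2 0 0 0 255;0 0 2 0 0 0 255'
```

```text
clock: 30.9
tool_pos: [0.5753, -0.058, 0.0645]
tool_rot: [3.141, 0.0, 1.434]
force: [-2.2, -0.3, 6.6]
width: 0.112
finger_force: 99.2
clock: 31.2
tool_pos: [0.5754, -0.058, 0.0644]
tool_rot: [3.139, 0.0, 1.435]
force: [-6.9, 2.4, 19.4]
width: 0.113
finger_force: 101.1
```

```bash
python3 -m crank '0 0 -3 0 0 0 255;0 0 -3 0 0 0 200;0 0 -3 0 0 0 120;0 0 -3 0 0 0 120;0 0 -3 0 0 0 120;0 0 -25 0 0 0 120;0 0 -60 0 0 0 120;0 0 -85 0 0 0 120;0 0 -85 0 0 0 120;0 0 -85 0 0 0 120'; python3 cen.py; python3 go.py .4529 -.1433 .11 2.031
```

```text
clock: 32.2
tool_pos: [0.5756, -0.058, 0.1465]
tool_rot: [3.14, 0.0, 1.434]
force: [0.1, 0.9, -0.4]
width: 0.531
finger_force: 0.0
g (np.float64(371.4), np.float64(251.3), 67) (np.float64(252.6), np.float64(278.5), 151) b None None y (np.float64(145.6), np.float64(348.9), 182) (np.float64(476.6), np.float64(257.2), 70)
row [-101.2 -108.5   34.9] az -34.2 | pos [ 0.5742 -0.0577  0.1449] rot [-3.139 -0.     1.434] w 0.531 f [-1.2 -0.5 -0.2] 0.0 t 32.3 j [-0.21  0.42 -0.08  1.07  0.    1.5 ]
```

```bash
python3 -m crank '-101 -109 34 0 0 -34.2 120;-101 -109 34 0 0 -34.2 120;-101 -109 34 0 0 -34.2 120;-101 -109 34 0 0 -34.2 120;-101 -109 34 0 0 -34.2 120;-101 -109 34 0 0 -34.2 120;-101 -109 34 0 0 -34.2 120;-101 -109 34 0 0 -34.2 120;-101 -109 34 0 0 -34.2 120'; python3 cen.py; python3 go.py .4529 -.1433 .0435 2.031
```

```text
clock: 33.2
tool_pos: [0.4542, -0.1429, 0.1124]
tool_rot: [3.141, 0.0, 2.032]
force: [0.1, 0.2, -0.7]
width: 0.531
finger_force: 0.0
g None (np.float64(252.6), np.float64(278.5), 150) b None None y (np.float64(145.7), np.float64(348.9), 181) (np.float64(476.6), np.float64(257.2), 70)
row [ 0.1 -1.  68.9] az 0.0 | pos [ 0.4538 -0.1429  0.1124] rot [3.141 0.    2.032] w 0.531 f [0.9 0.8 0.4] 0.0 t 33.3 j [-0.44  0.25 -0.41  0.9   0.    0.67]
```

```bash
python3 -m crank '0 -1 35 0 0 0 120;0 -1 60 0 0 0 120;0 -1 67 0 0 0 120;0 -1 69 0 0 0 120;0 -1 69 0 0 0 120;0 -1 69 0 0 0 120'; python3 -m crank '0 0 0 0 0 0 255;0 0 0 0 0 0 255;0 0 0 0 0 0 255;0 0 0 0 0 0 255;0 0 0 0 0 0 255;0 0 0 0 0 0 255;0 0 0 0 0 0 255'; python3 -m crank '0 0 -10 0 0 0 255;0 0 -40 0 0 0 255;0 0 -80 0 0 0 255;0 0 -85 0 0 0 255;0 0 -85 0 0 0 255;0 0 -85 0 0 0 255'; python3 go.py .5893 .0427 .125 1.435
```

```text
clock: 33.9
tool_pos: [0.4536, -0.1441, 0.0445]
tool_rot: [3.14, 0.002, 2.031]
force: [0.3, -0.8, -0.3]
width: 0.528
finger_force: 0.0
clock: 34.6
tool_pos: [0.4532, -0.144, 0.0442]
tool_rot: [3.14, 0.001, 2.031]
force: [-1.4, 0.4, 5.3]
width: 0.116
finger_force: 98.7
clock: 35.2
tool_pos: [0.4518, -0.1433, 0.1275]
tool_rot: [-3.141, -0.001, 2.031]
force: [0.3, -0.3, -0.4]
width: 0.113
finger_force: 98.0
row [105.5 205.9   2.5] az 34.2 | pos [ 0.4518 -0.1433  0.1275] rot [-3.141e+00 -1.000e-03  2.031e+00] w 0.113 f [ 0.3 -0.3 -0.4] 97.95134782791138 t 35.2 j [-0.44  0.24 -0.39  0.94  0.    0.67]
```

```bash
python3 -m crank '105 206 -15 0 0 34.2 255;105 206 -15 0 0 34.2 255;105 206 -15 0 0 34.2 255;105 206 -15 0 0 34.2 255;105 206 -15 0 0 34.2 255;105 206 -15 0 0 34.2 255;105 206 -15 0 0 34.2 255;105 206 -15 0 0 34.2 255;105 206 -15 0 0 34.2 255;105 206 -15 0 0 34.2 255;105 206 -15 0 0 34.2 255'; python3 go.py .5890 .0425 .078 1.435
```

```text
clock: 36.3
tool_pos: [0.5899, 0.0412, 0.1434]
tool_rot: [-3.142, -0.0, 1.433]
force: [0.1, 0.2, -0.6]
width: 0.111
finger_force: 98.2
row [ 1.2 -1.1 65.4] az -0.1 | pos [0.5899 0.0412 0.1434] rot [-3.142 -0.     1.433] w 0.111 f [ 0.1  0.2 -0.6] 98.16660761833191 t 36.3 j [-0.04  0.45 -0.04  1.08  0.    1.67]
```

```bash
python3 -m crank '1 -1 20 0 0 0 255;1 -1 36 0 0 0 255;1 -1 44 0 0 0 255;1 -1 52 0 0 0 255;1 -1 58 0 0 0 255;1 -1 58 0 0 0 255'; python3 -m crank '0 0 4 0 0 0 255;0 0 7 0 0 0 255;0 0 7 0 0 0 255'
```

```text
clock: 36.9
tool_pos: [0.5891, 0.043, 0.0847]
tool_rot: [-3.141, 0.0, 1.434]
force: [0.0, -0.5, -0.9]
width: 0.114
finger_force: 98.2
clock: 37.2
tool_pos: [0.5894, 0.0432, 0.0781]
tool_rot: [-3.141, -0.0, 1.434]
force: [-0.1, 0.3, -1.3]
width: 0.113
finger_force: 98.2
```

Free so far; the home position should be at 0.0622.

```bash
python3 -m crank '0 0 3 0 0 0 255;0 0 6 0 0 0 255;0 0 9 0 0 0 255;0 0 12 0 0 0 255;0 0 15 0 0 0 255;0 0 15 0 0 0 255'; python3 -m crank '0 0 1.5 0 0 0 255;0 0 3 0 0 0 255;0 0 3 0 0 0 255'
```

```text
clock: 37.8
tool_pos: [0.5896, 0.0431, 0.0626]
tool_rot: [3.142, 0.0, 1.434]
force: [-1.6, 0.3, -0.9]
width: 0.113
finger_force: 98.2
clock: 38.1
tool_pos: [0.5897, 0.0431, 0.0622]
tool_rot: [3.14, -0.0, 1.434]
force: [-7.2, 0.8, 11.1]
width: 0.112
finger_force: 99.9
```

```bash
python3 -m crank '0 0 -3 0 0 0 255;0 0 -3 0 0 0 200;0 0 -3 0 0 0 120;0 0 -3 0 0 0 120;0 0 -3 0 0 0 120;0 0 -25 0 0 0 120;0 0 -60 0 0 0 120;0 0 -85 0 0 0 120;0 0 -85 0 0 0 120;0 0 -85 0 0 0 120'; python3 go.py .36 .058 .15 1.57
```

```text
clock: 39.1
tool_pos: [0.5902, 0.0431, 0.1458]
tool_rot: [3.14, -0.0, 1.434]
force: [0.1, -0.4, -1.0]
width: 0.527
finger_force: 0.0
row [ -16.5 -230.1   -4.2] az -7.8 | pos [0.5902 0.0431 0.1458] rot [ 3.14  -0.     1.434] w 0.527 f [ 0.1 -0.4 -1. ] 0.0 t 39.1 j [-0.03  0.44 -0.04  1.08  0.    1.67]
```

```bash
python3 -m crank '-16 -230 -4 0 0 -7.8 255;-16 -230 -4 0 0 -7.8 255;-16 -230 -4 0 0 -7.8 255;-16 -230 -4 0 0 -7.8 255;-16 -230 -4 0 0 -7.8 255;-16 -230 -4 0 0 -7.8 255;-16 -230 -4 0 0 -7.8 255;-16 -230 -4 0 0 -7.8 255;-16 -230 -4 0 0 -7.8 255' ; python3 go.py .36 .058 .062 1.57
python3 - <<'E'
from h import *
S=camera("scene");T=camera("top")
P=lambda c,u,v:cv2.resize(c["pixels"][v:v+100,u:u+130,::-1],(390,300),interpolation=cv2.INTER_CUBIC)
cv2.imwrite("pics/v1.png",np.vstack([np.hstack([P(S,280,240),P(T,260,150)]),np.hstack([P(S,90,310),P(T,410,210)])]))
E
```

```text
clock: 40.0
tool_pos: [0.3607, 0.0584, 0.1492]
tool_rot: [3.141, -0.0, 1.57]
force: [-0.1, -0.7, -0.4]
width: 0.001
finger_force: 0.0
row [-0.4 -0.7 87.2] az 0.0 | pos [0.3607 0.0584 0.1492] rot [ 3.141 -0.     1.57 ] w 0.001 f [-0.1 -0.7 -0.4] 0.0 t 40.0 j [-0.01  0.01 -0.6   0.96  0.    1.56]
```

View pics/v1.png

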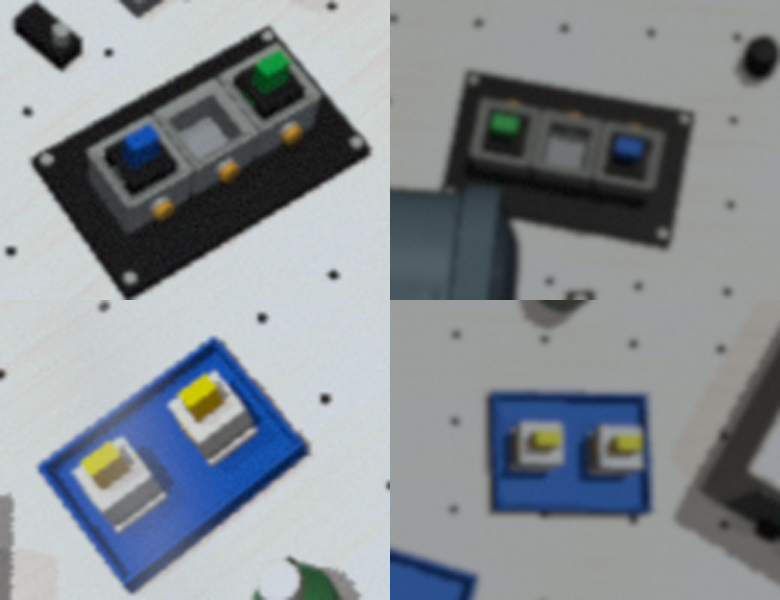

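Blue and green are seated in the outer bays, and both blanks stand upright in the tray. Now the lever.

```bash
python3 -m crank '0 0 40 0 0 0 255;0 0 80 0 0 0 255;0 0 87 0 0 0 255;0 0 87 0 0 0 255;0 10 87 0 0 0 255;0 20 87 0 0 0 255;0 30 87 0 0 0 255;0 40 87 0 0 0 255;0 50 87 0 0 0 255;0 58 87 0 0 0 255;0 64 87 0 0 0 255;0 68 87 0 0 0 255;0 68 87 0 0 0 255'
python3 - <<'E'
from h import *
S=camera("scene");T=camera("top")
for c,b in((T,(270,220,320,285)),(S,(295,185,345,245))):
  u0,v0,u1,v1=b;h=cv2.cvtColor(c["pixels"][v0:v1,u0:u1],cv2.COLOR_RGB2HSV);m=cv2.inRange(h,(0,150,60),(6,255,255))|cv2.inRange(h,(174,150,60),(180,255,255));v,u=np.nonzero(m);print(u.mean()+u0,v.mean()+v0,len(u),[proj(c,(.4318+.06*np.sin(a),.058,.022+.06*np.cos(a))) for a in(-.5,0,.3,.5)])
E
```

```text
clock: 41.4
tool_pos: [0.4281, 0.0585, 0.0622]
tool_rot: [3.141, -0.0, 1.57]
force: [0.3, 0.0, -0.8]
width: -0.002
finger_force: 0.0
nan nan 0 [array([287.1, 266.2]), array([287.8, 253.8]), array([288.3, 246.7]), array([288.7, 242.6])]
330.70093457943926 215.57009345794393 107 [array([315.1, 201.9]), array([324.1, 208. ]), array([329.7, 213.9]), array([333.1, 218.5])]<stdin>:4: RuntimeWarning: Mean of empty slice.
  ret = ret.dtype.type(ret / rcount)
```

```bash
python3 -m crank '0 2 0 0 0 0 255;0 4 0 0 0 0 255;0 4 0 0 0 0 255'; python3 -m crank '0 2 0 0 0 0 255;0 4 0 0 0 0 255;0 4 0 0 0 0 255';python3 -m crank '0 1 0 0 0 0 255;0 2 0 0 0 0 255;0 2 0 0 0 0 255'
```

```text
clock: 41.8
tool_pos: [0.4312, 0.0585, 0.0622]
tool_rot: [-3.141, -0.0, 1.571]
force: [-1.3, -0.2, -0.7]
width: -0.001
finger_force: 0.4
clock: 42.1
tool_pos: [0.4355, 0.0585, 0.0622]
tool_rot: [-3.141, -0.0, 1.571]
force: [-1.1, 0.3, -0.7]
width: -0.003
finger_force: 0.4
clock: 42.4
tool_pos: [0.4358, 0.0585, 0.062]
tool_rot: [-3.139, -0.0, 1.571]
force: [-6.0, -0.9, 2.3]
width: -0.002
finger_force: 2.8
```

Stop reached. I'll push a touch more, then back away and check.

```bash
python3 -m crank '0 1 0 0 0 0 255;0 1.5 0 0 0 0 255;0 1.5 0 0 0 0 255'; python3 -m crank '0 -20 0 0 0 0 255;0 -50 0 0 0 0 255;0 -70 0 0 0 0 255;0 -70 -50 0 0 0 255;0 -70 -100 0 0 0 255;0 -70 -140 0 0 0 255;0 -70 -140 0 0 0 255;0 -70 -140 0 0 0 255'
python3 - <<'E'
from h import *
S=camera("scene");T=camera("top")
for c,b in((T,(270,220,320,285)),(S,(295,185,345,245))):
  u0,v0,u1,v1=b;h=cv2.cvtColor(c["pixels"][v0:v1,u0:u1],cv2.COLOR_RGB2HSV);m=cv2.inRange(h,(0,150,60),(6,255,255))|cv2.inRange(h,(174,150,60),(180,255,255));v,u=np.nonzero(m);print(u.mean()+u0 if len(u) else 0,v.mean()+v0 if len(v) else 0,len(u))
cv2.imwrite("pics/fin.png",cv2.resize(S["pixels"][60:420,80:560,::-1],(800,600)))
E
```

```text
clock: 42.7
tool_pos: [0.4359, 0.0585, 0.0619]
tool_rot: [-3.136, 0.0, 1.571]
force: [-8.7, 0.4, 6.9]
width: 0.0
finger_force: 4.4
clock: 43.5
tool_pos: [0.3709, 0.0585, 0.2037]
tool_rot: [3.136, -0.0, 1.571]
force: [0.0, 0.7, -1.6]
width: 0.0
finger_force: 0.0
0 0 0
333.03 218.9 100
```

View pics/fin.png

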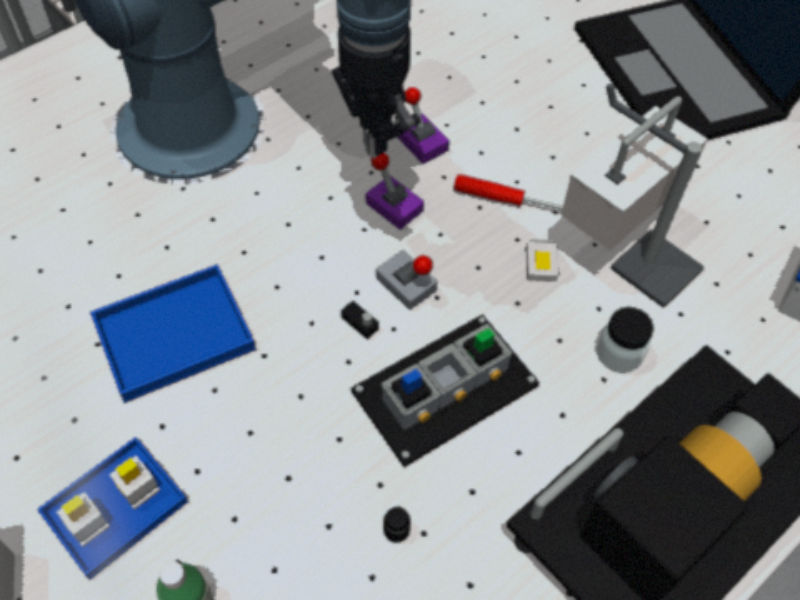

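The lever is fully over: the knob is at (333,219), as predicted for +0.5 rad past upright. Everything else is in place, so I'll hand in.

```bash
python3 -c "
from workcell import close_job
print(close_job())"
```

```text
the job is handed in; nothing more can be done
None
```

Handed in at about 44 s on the robot's clock: the hood hangs on the hook, both blanks stand in the tray, the green and blue filters (no red one was there) are clicked home in the outer bays, and the lever is thrown to its stop.

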